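Lock the microtome with its service key

TASK

The microtome has to be locked before its blade is changed: take the black-handled key out of its blue holder, put it into the lock on the machine, and under a light push turn it gently back and forth until it finds the slot and sinks fully home. Then turn the lock clockwise until its white pointer is well inside the green sector, and leave the key standing fully home in the lock. Never force the key (it takes only a few newtons), and leave the specimen chuck, the bottle and the blade box where they are.

Things in the scene. Friction and masses are not known exactly. Their poses are not given: they have to be found in the camera images.
- key: Loose service key, 90 g, upright in the holder's hole, any yaw. Origin on its axis at the underside of a steel flange (37 mm diameter, 5 mm thick), z up. Below: shaft 16 mm diameter to z = -24 mm, then a flat blade 15 mm along x, 5 mm thick along y, to z = -34 mm. Above: the black handle plate. Handle and blade lie in one plane; half a turn makes no difference.
- key_grip (a point): Centre of the key's black handle plate (yellow top), on the key's axis 25 mm above the flange's underside. The plate is 36 mm along the key's x, 12 mm thick along y, and reaches from 5 to 45 mm above the flange's underside: pinch it across y.
- holder: Fixed blue block 70 x 70 x 40 mm; origin at the centre of its underside. A round 19 mm hole goes through it on its z axis; the key's flange rests on its top, 40 mm above the origin.
- lock_face (a point): Centre of the keyhole at the top of its brass ring (28 mm inside, 35 mm outside), 100 mm above the table; z up, -x to the fixed red mark. The ring is sprung (3 N to start, 1.5 N per mm, 4 mm travel). The key passes the black seal inside freely. 6 mm below: bore 18 mm diameter, 5 mm chamfer. Fully home: flange resting on the ring. Over 25 N between key and machine is forcing.
- lock_plate (a point): On the keyhole's axis 24.5 mm below the ring's top: rest height of a hidden brass plate, sprung up (3 N to start, 0.6 N per mm, hard stop after 6 mm), with a through slot 7 mm wide. The blade meets it when the flange is 9.5 mm above the ring; out of line it stops at 3.5 mm or more. Slot direction: hidden, within 0.9 rad either way of lock_face's x; this point does not show it.
- microtome: Fixed cream machine in its 340 x 340 x 30 mm catch tray, origin under its centre; base 52 mm high, lock block (76 x 76 mm) 94 mm, keyhole at x -85, y 50 mm. The carriage begins 115 mm from the keyhole along +x, top 135 mm above the table. With blade and slot in line to about 0.1 rad the plate springs up round the blade, the push vanishes, and the key can go down fully home.
- lock (a joint): Turn of the lock: black dial, 56 mm in diameter, with a white pointer. 0 = pointer at the red mark (starts there, against a stop); grows clockwise from above; green sector 0.54 to 0.85 rad; hard stop at 0.85. Turned only by the blade in the slot, against 0.06 N m of friction; stays where left. The key has up to 0.13 rad of play in the slot either way.
- chuck: Loose aluminium specimen chuck, 38 mm in diameter, 20 mm high, standing on a perforated steel block (90 x 90 x 30 mm); origin under its centre. Leave alone.
- bottle: Loose amber bottle, 56 mm in diameter, 130 mm high; origin under its centre. Leave alone.
- blades: Loose orange blade box, 50 x 90 x 25 mm; origin under its centre. Leave alone.
Not all that is in view belongs to the job. Of the things that look like the key, the smallest one is meant.

How it is judged:
On the way, in this order (a step that is already met when the one before it is completed fails the run):
1. the key is fully home in the lock, which is still near its unlocked position (z of key in the frame of lock_face between -0.006 and 0.0025 m and horizontal distance between key and lock_face below 0.0035 m and angle between key's own z axis and vertical below 0.1 rad and value of joint lock below 0.3 rad), for 0.2 s.
2. the lock is turned clockwise into the green sector with the key fully home (z of key in the frame of lock_face between -0.006 and 0.0025 m and horizontal distance between key and lock_face below 0.0035 m and angle between key's own z axis and vertical below 0.1 rad and value of joint lock above 0.56 rad), for 0.2 s.
At the end, for the whole second after the job is handed in: The key stands fully home in the lock (flange no more than 2.5 mm above its seat on the brass ring, within 3.5 mm of the keyhole's centre, upright to 0.1 rad), at rest, and the lock is turned at least 0.56 rad clockwise, its pointer inside the green sector (all of step 2 and linear speed of key below 0.02 m/s); the robot touches nothing.
It fails at once if more than 25 N between the key and the microtome (contact force between key and microtome above 25 N).
It fails at once if the chuck is moved more than 20 mm (distance of chuck from where it was at the start of the episode above 0.02 m).
It fails at once if the bottle is moved more than 20 mm (distance of bottle from where it was at the start of the episode above 0.02 m).
It fails at once if the blade box is moved more than 20 mm (distance of blades from where it was at the start of the episode above 0.02 m).
It also fails if it takes over 72 s, if anything falls off the work surface, if the arm or the gripper's body presses on something with over 40 N, if the wrist force passes 120 N, or if a joint passes its speed limit or range.

ROBOT

A 7-joint arm with a two-finger parallel gripper is mounted at the origin on the work surface. World frame = base frame: x ahead of the robot, y to its left, z up, the work surface at z = 0. Lengths are in m, angles in rad, forces in N, time in s.
With the tool pointing down it reaches from about 0.425 to 1.025 m from the base axis. Payload 9.4 kg.
Tool frame: the origin (TCP) lies on the centre line of the jaws, within the pads' length; the fingertips stand 11 mm ahead of it and the grasp point (between the pads) lies 8 mm behind it; z points along the fingers, y is the line along which they close (so a half turn about z gives the same grasp; the last joint's range is limited). The gripper opens to 93 mm and grips with 3 to 60 N. Pads are 15 mm wide; open, the fingers measure 128 mm over their backs; the gripper's body (75 mm by 188 mm) begins 65 mm behind the grasp point.
Start: joints at [1.06, 0.599, -0.003, 1.599, 0.002, 0.943, -0.08], TCP at [0.305, -0.658, 0.23] pointing down, gripper open.
Joint ranges: [-2.57, 2.57], [-0.35, 1.97], [-1.29, 1.29], [0.11, 2.56], [-1.05, 4.19], [0.11, 1.86], [-2.63, 2.63]. Speed limits (rad/s): [2.22, 2.22, 3.01, 3.01, 3.14, 3.14, 3.14].

INTERFACE

Orientations are given as a unit quaternion [x, y, z, w].
In Python, from station import move_ptp, move_linear, move_joints, let_go, grasp, dwell, ik, get_obs, read_camera, Unreachable, close_job, cut_out gives the robot as it stands. Calls block until the motion is done:
- move_ptp(position, orientation): joint-space move of the TCP to a pose.
- move_linear(position, frame=None, max_speed=0.15, contact_N=None): straight line of the TCP; frame=None keeps the orientation; max_speed is the mean speed in m/s. With contact_N (N) it stops when the force on the tool has changed by that much, and returns True; else False.
- move_joints(angles): joint-space move.
- let_go() and grasp(): open the fingers fully, or close them until they stop; the grip force is fixed at half the most.
- dwell(seconds).
- ik(position, orientation): joint angles nearest the present ones, or None.
- get_obs(): the state.
- read_camera(name): name is "scene" or "top" or "wrist"; returns a dict with "image" (400x640x3 uint8, blue, green, red), "z_map" (400x640 float32, m along the optical axis (not along the pixel's ray), 0 where there is no reading), "K" (3x3 intrinsics, pixels), "distortion" ([k1, k2, p1, p2, k3] as OpenCV has them; the pictures are not rectified), "cam_to_world" (4x4, takes a point from camera to world coordinates); the wrist camera has in their place "T_tool_cam" (4x4, takes a point from camera to tool coordinates, whose origin is the TCP and whose axes are the flange's). Camera axes: x right, y down, z forward; pixel columns grow to the right and rows downward; lengths in m; the calibration is good to about 2 mm. A picture is of the moment at which its call begins: read the wrist's pose just before it.
A pose or a line that the arm cannot do raises Unreachable and nothing moves.
- close_job(): hands the job in; it is judged then, once.
Trained networks look in the newest picture that a camera, given by its name, has taken for a name from the list of things; names that differ only in an ending like _2 or _b are one class to them, and where a whole thing is asked for, a point or a joint stands for the part that bears it (a point fixed in the world has none). Each returns a list of dicts, best first, with "conf" (0 to 1); they miss things now and then, are a little off and sometimes report something else, mostly with a low value. They report only what shows in the picture. A call takes as long as a camera call. They do not tell look-alikes from the thing itself.
- cut_out(query, camera): "pixels" (400x640 bool, what is visible of it) and "rect" ([left, top, right, bottom] in pixels, round what is visible of it).
The state is a dict: "time_s": time; "qpos": joint angles; "qd": joint speeds; "joint_efforts": joint torques, N m; "tcp_pos": TCP position; "tool_rot": TCP orientation; "contact_force": force on the tool from outside, world axes, zero at the start; "ft_torque": the same for the moment, N m; "finger_gap": finger opening in m; "gripper_force": force on a finger pad.
Only numpy, scipy, OpenCV 4.12 (cv2) and the standard library are available. Lean on these libraries where they do the work, as an engineer would, in place of code of your own. Each camera call takes 0.05 s, during which the arm holds its last target. There are 200 camera calls.

## Working session

There is one attempt and no reset: what is moved stays moved. The work goes in short steps, each a Python script; the robot and the scene stay as the last script left them, time stands still between calls to the robot, and variables do not carry over. Pictures are saved under pics/ and viewed, at most 10 in all, crops included, and the job is handed in when it is done.

```bash
ls; mkdir -p pics; python3 - <<'E'
from station import *
import cv2,numpy as np
o=get_obs();print({k:np.round(v,3) for k,v in o.items()})
for n in("scene","top"):
    r=read_camera(n);cv2.imwrite(f"pics/{n}0.png",r["image"]);print(n,r["K"].tolist(),r["distortion"],np.round(r["cam_to_world"],3).tolist())
    for q in("key","holder","lock","microtome","chuck","bottle","blades"):
        print(q,[(round(d["conf"],2),[int(x) for x in d["rect"]]) for d in cut_out(q,n)])
E
```

```text
pics
{'time_s': np.float64(0.0), 'qpos': array([ 1.06 ,  0.6  , -0.003,  1.6  ,  0.002,  0.943, -0.08 ]), 'qd': array([ 0.   ,  0.002,  0.   , -0.002, -0.   ,  0.001,  0.001]), 'joint_efforts': array([-1.0000e-03, -7.6507e+01,  1.4970e+00, -2.5235e+01, -5.2000e-02,
        1.7000e-02,  0.0000e+00]), 'tcp_pos': array([ 0.305, -0.657,  0.229]), 'tool_rot': array([ 0.977,  0.215, -0.   , -0.001]), 'contact_force': array([-0.866, -0.694, -0.743]), 'ft_torque': array([ 0.014, -0.014,  0.01 ]), 'gripper_force': np.float64(0.0), 'finger_gap': np.float64(0.093)}
scene [[444.9516983552577, 0.0, 318.618613734484], [0.0, 444.9516983552577, 196.73533034668566], [0.0, 0.0, 1.0]] [-0.02605565  0.          0.          0.          0.        ] [[0.742, 0.413, -0.527, 1.279], [0.67, -0.465, 0.579, -0.879], [-0.006, -0.783, -0.622, 0.975], [0.0, 0.0, 0.0, 1.0]]
key [(0.93, [198, 208, 213, 241]), (0.81, [195, 238, 212, 272]), (0.64, [376, 145, 383, 151]), (0.46, [233, 229, 239, 250])]
holder [(0.79, [222, 236, 251, 265])]
lock [(0.51, [318, 192, 337, 200])]
microtome [(0.75, [272, 183, 416, 289])]
chuck [(0.47, [376, 143, 383, 154])]
bottle [(0.63, [416, 153, 434, 189])]
blades [(0.67, [265, 274, 299, 301]), (0.52, [376, 143, 387, 156])]
top [[445.6123266223175, 0.0, 321.41432485237567], [0.0, 445.6123266223175, 193.84355812972348], [0.0, 0.0, 1.0]] [0.01988766 0.         0.         0.         0.        ] [[0.012, -0.989, 0.146, 0.358], [-1.0, -0.011, 0.002, -0.026], [0.0, -0.146, -0.989, 1.224], [0.0, 0.0, 0.0, 1.0]]
key [(0.93, [437, 253, 461, 281]), (0.85, [476, 217, 504, 241]), (0.5, [265, 83, 405, 227]), (0.44, [434, 216, 450, 231])]
holder [(0.72, [421, 208, 460, 237])]
lock [(0.78, [314, 175, 335, 193])]
microtome [(0.64, [262, 83, 410, 225])]
chuck [(0.46, [165, 210, 180, 221])]
bottle [(0.89, [172, 123, 202, 147])]
blades [(0.95, [419, 139, 459, 164]), (0.3, [261, 87, 406, 228])]
```

```bash
python3 -c "
import cv2
a=cv2.imread('pics/scene0.png');b=cv2.imread('pics/top0.png')
cv2.imwrite('pics/s1.png',cv2.resize(a[120:320,170:450],(784,560),interpolation=3))
cv2.imwrite('pics/t1.png',cv2.resize(b[70:300,150:520],(800,497),interpolation=3))"
```

```text
(no output)
```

View pics/s1.png

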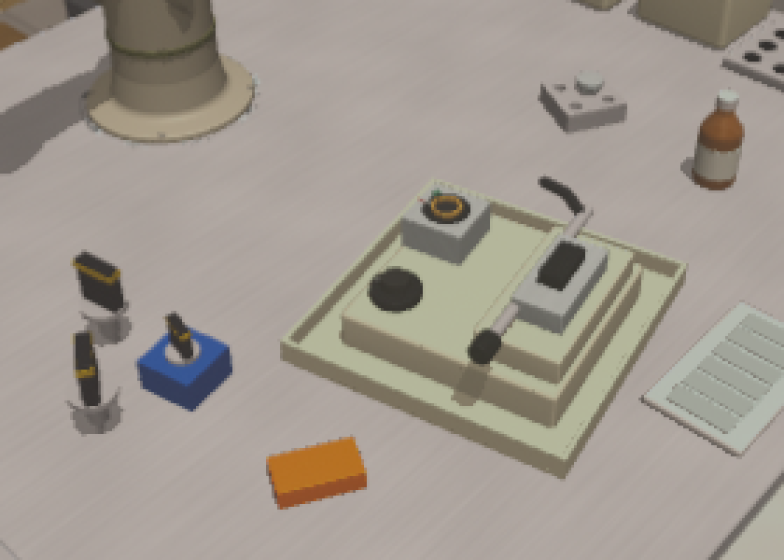

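View pics/t1.png

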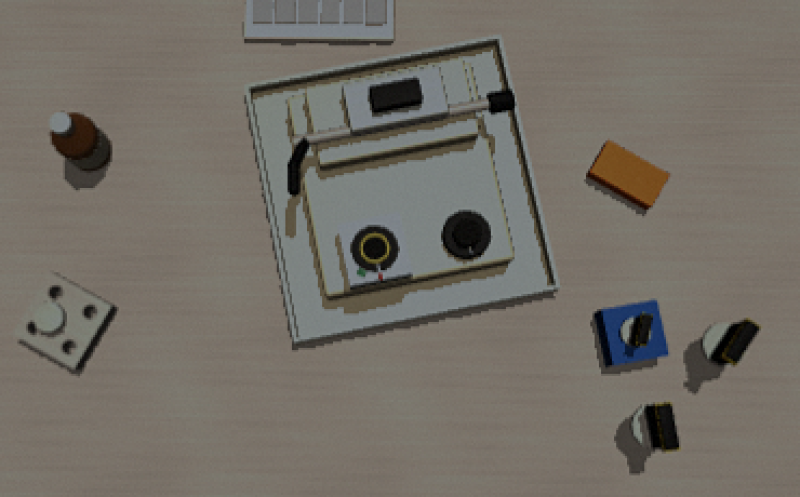

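The pictures show the small key in the blue holder at top (446,223) and scene (233,238). Two larger keys stand nearby, the lock is at top (323,185), and the red mark lies towards the robot. Next: rough positions and close wrist views.

```bash
cat > h.py <<'E'
from station import *
import numpy as np,cv2
from scipy.spatial.transform import Rotation as R
def T_tool():
    o=get_obs();T=np.eye(4);T[:3,:3]=R.from_quat(o["tool_rot"]).as_matrix();T[:3,3]=o["tcp_pos"];return T
def shot(n):
    T=T_tool();r=read_camera(n)
    r["T"]=T@r["T_tool_cam"] if n=="wrist" else r["cam_to_world"]
    return r
def rays(r,uv):
    p=cv2.undistortPoints(np.array(uv,float).reshape(-1,1,2),r["K"],r["distortion"]).reshape(-1,2)
    return r["T"][:3,3],np.c_[p,np.ones(len(p))]@r["T"][:3,:3].T
def at_z(r,uv,z):
    c,d=rays(r,uv);return c+d*((z-c[2])/d[:,2])[:,None]
def pts(r,mask):
    v,u=np.nonzero(mask&(r["z_map"]>0));c,d=rays(r,np.c_[u,v]);return c+d*r["z_map"][v,u][:,None]
def tri(r1,uv1,r2,uv2):
    A=[];b=[]
    for r,uv in((r1,uv1),(r2,uv2)):
        c,d=rays(r,[uv]);d=d[0]/np.linalg.norm(d[0]);P=np.eye(3)-np.outer(d,d);A.append(P);b.append(P@c)
    A=np.vstack(A);b=np.hstack(b);x=np.linalg.lstsq(A,b,rcond=None)[0];return x,np.linalg.norm(A@x-b)
def down(yaw): # tool y axis at 'yaw+90' , tool x at yaw
    return (R.from_euler('z',yaw)*R.from_euler('x',np.pi)).as_quat()
E
python3 - <<'E'
from h import *
r=shot("top")
for n,uv in dict(key=(446,223),lock=(323.4,184.8),big1=(449,268),big2=(490,228),red=(326,198.5)).items():
    u,v=map(int,uv);m=np.zeros((400,640),bool);m[v-4:v+5,u-4:u+5]=1;P=pts(r,m)
    print(n,np.round(np.median(P,0),3),np.round(P[:,2].max(),3),at_z(r,[uv],0.1).round(3))
print(np.round(T_tool(),3)); print(np.round(shot("wrist")["T_tool_cam"],4))
for p in ([.29,-.3,.3],[.4,-.03,.35]):
  for y in (0,np.pi/2,-np.pi/2,np.pi): print(p,y,ik(p,down(y)))
E
```

```text
key [ 0.454 -0.345  0.081] 0.089 [[ 0.453 -0.339  0.1  ]]
lock [ 0.55  -0.028  0.094] 0.103 [[ 0.547 -0.029  0.1  ]]
big1 [ 0.34  -0.354  0.058] 0.101 [[ 0.341 -0.343  0.1  ]]
big2 [ 0.44  -0.446  0.112] 0.116 [[ 0.441 -0.449  0.1  ]]
red [ 0.514 -0.036  0.092] 0.1 [[ 0.511 -0.036  0.1  ]]
[[ 0.907  0.42  -0.     0.305]
 [ 0.42  -0.907 -0.    -0.658]
 [-0.     0.    -1.     0.23 ]
 [ 0.     0.     0.     1.   ]]
[[ 5.000e-04 -9.616e-01 -2.743e-01  7.760e-02]
 [ 1.000e+00  2.000e-04  9.000e-04 -1.200e-03]
 [-8.000e-04 -2.743e-01  9.616e-01 -1.547e-01]
 [ 0.000e+00  0.000e+00  0.000e+00  1.000e+00]]
[0.29, -0.3, 0.3] 0 [ 0.6229468   0.13098925  0.04905189  2.17576151 -0.00863936  0.83501623
 -0.89341867]
[0.29, -0.3, 0.3] 1.5707963267948966 [ 0.99779184  0.15159378 -0.37728374  2.15620373  0.0744019   0.84568617
  0.57504625]
[0.29, -0.3, 0.3] -1.5707963267948966 [ 0.20613545  0.13483687  0.53020184  2.19614955 -0.09216606  0.83105673
 -2.34699969]
[0.29, -0.3, 0.3] 3.141592653589793 [ 1.3741104   0.20623494 -0.82449787  2.13825815  0.19766928  0.87194206
  2.00294844]
[0.4, -0.03, 0.35] 0 [ 0.17353516  0.06290736 -0.2541865   2.11214652  0.01918309  0.96864093
 -1.6618328 ]
[0.4, -0.03, 0.35] 1.5707963267948966 [ 0.45476417  0.08251837 -0.55525673  2.09890568  0.05258585  0.97316512
 -0.1285748 ]
[0.4, -0.03, 0.35] -1.5707963267948966 None
[0.4, -0.03, 0.35] 3.141592653589793 [ 0.81145405  0.12898613 -0.95647695  2.08442032  0.12637515  0.9862386
  1.35971127]
```

```bash
python3 - <<'E'
from h import *
import pickle
S={}
for n,p in dict(key=[.453,-.345,.23],lock=[.547,-.03,.25]).items():
  for i,y in enumerate((-.5,.9)):
    q=ik(p,down(y)); print(n,y,q)
    if q is None: continue
    move_ptp(p,down(y));dwell(.3)
    r=shot("wrist");
    r["cuts"]={k:cut_out(k,"wrist") for k in((("key","holder") if n=="key" else ("lock",)))}
    S[n,i]=r
    print({k:[(round(d["conf"],2),d["rect"]) for d in v] for k,v in r["cuts"].items()},get_obs()["time_s"])
pickle.dump(S,open("S.pkl","wb"))
for n in("key","lock"):
    cv2.imwrite(f"pics/{n}_2.png",np.vstack([S[n,i]["image"] for i in(0,1) if (n,i) in S])[:, 80:560] if 0 else cv2.resize(np.hstack([S[n,i]["image"][:,120:520] for i in(0,1) if (n,i) in S]),(800,400)))
E
```

```text
key -0.5 [ 0.38095707  0.41926454  0.23786215  1.97157769 -0.13879339  0.76609526
 -1.37157654]
{'key': [(0.88, [304.5, 169.7, 337.7, 206.2]), (0.67, [351.4, 229.8, 402.5, 284.3]), (0.64, [376.0, 132.9, 432.5, 188.5]), (0.64, [26.1, 229.9, 76.1, 266.6])], 'holder': [(0.71, [281.3, 146.0, 356.4, 217.8]), (0.24, [0.0, 0.0, 243.0, 266.5])]} 2.65
key 0.9 [ 0.66143995  0.41661147 -0.15259572  1.95390662  0.08781396  0.77731277
 -0.2117499 ]
{'key': [(0.95, [344.3, 235.7, 394.7, 286.0]), (0.78, [236.3, 229.7, 283.7, 287.0]), (0.74, [307.5, 171.7, 338.7, 202.3])], 'holder': []} 4.175
lock -0.5 [-0.16977153  0.36482778  0.16354629  1.99250064 -0.08183782  0.79039556
 -2.02996938]
{'lock': [(0.8, [294.6, 167.3, 343.5, 215.9]), (0.4, [549.5, 110.6, 600.2, 145.9])]} 6.175
lock 0.9 [ 0.10099263  0.37003593 -0.20163971  1.97583643  0.10064052  0.80510427
 -0.8279969 ]
{'lock': [(0.63, [294.9, 166.3, 343.7, 210.6])]} 7.6833
```

View pics/key_2.png

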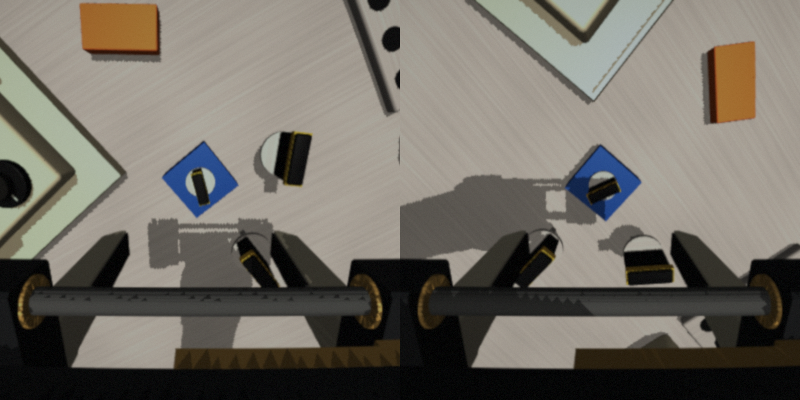

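View pics/lock_2.png

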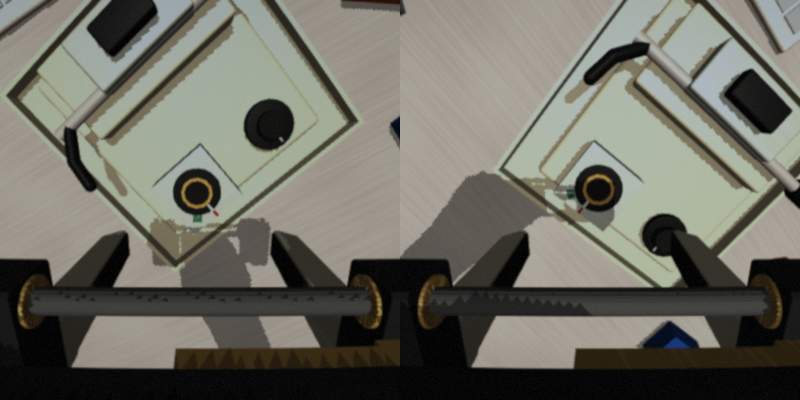

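Left view shows the small key at (320,188) full frame and right view at (323,187). The lock ring is at about (318,190) in both, with the pointer against the red mark. Next: precise positions.

```bash
cat > meas.py <<'E'
from h import *
import pickle,sys
S=pickle.load(open("S.pkl","rb"))
def ring(r,box):
    hsv=cv2.cvtColor(r["image"],cv2.COLOR_BGR2HSV);m=cv2.inRange(hsv,(10,100,70),(32,255,255));k=np.zeros_like(m)
    l,t,a,b=map(int,box);k[t:b,l:a]=m[t:b,l:a]
    cs,_=cv2.findContours(cv2.morphologyEx(k,cv2.MORPH_CLOSE,np.ones((5,5))),0,1);c=max(cs,key=cv2.contourArea)
    return cv2.fitEllipse(cv2.convexHull(c)),k
E
python3 - <<'E'
from meas import *
e=[]
for i in(0,1):
    r=S["key",i];d=min(r["cuts"]["key"],key=lambda d:abs(d["rect"][0]+d["rect"][2]-642)+abs(d["rect"][1]+d["rect"][3]-376));m=d["pixels"]
    P=pts(r,m);print("zpercent",np.percentile(P[:,2],[1,10,50,90,99]).round(4))
    Q=P[P[:,2]>.074];(c,s,a)=cv2.minAreaRect((Q[:,:2]*1000).astype(np.float32));box=cv2.boxPoints((c,s,a));v=box[1]-box[0];w=box[2]-box[1];L=v if np.hypot(*v)>np.hypot(*w) else w
    print("top",len(Q),c,s,np.degrees(np.arctan2(L[1],L[0]))%180,Q.mean(0))
    hsv=cv2.cvtColor(r["image"],cv2.COLOR_BGR2HSV);b=cv2.inRange(hsv,(105,120,40),(130,255,255))>0
    B=pts(r,b&(np.indices((400,640))[0]<240));B=B[(B[:,2]>.033)&(np.hypot(B[:,0]-.453,B[:,1]+.345)<.07)];print("holder",cv2.minAreaRect((B[:,:2]*1000).astype(np.float32)),np.median(B[:,2]))
    r=S["lock",i];E,k=ring(r,r["cuts"]["lock"][0]["rect"]);e.append(E);print("ring",E,at_z(r,[E[0]],.1),np.median(pts(r,k>0)[:,2]))
    hsv=cv2.cvtColor(r["image"],cv2.COLOR_BGR2HSV);l,t,a,bb=map(int,r["cuts"]["lock"][0]["rect"]);red=np.zeros((400,640),bool)
    rm=(cv2.inRange(hsv,(0,120,60),(6,255,255))|cv2.inRange(hsv,(172,120,60),(180,255,255)))>0;red[t-15:bb+20,l-15:a+25]=rm[t-15:bb+20,l-15:a+25]
    print("red",red.sum(),at_z(r,[np.argwhere(red)[:,::-1].mean(0)],.094) if red.any() else 0)
print("tri",tri(S["lock",0],e[0][0],S["lock",1],e[1][0]))
for i in(0,1):
  pass
im=[cv2.resize(S["key",i]["image"][140:235,270:370],(400,380),interpolation=cv2.INTER_CUBIC) for i in(0,1)]
cv2.imwrite("pics/keyz.png",np.hstack(im))
E
```

```text
zpercent [0.039  0.0436 0.0605 0.0849 0.0857]
top 381 (457.3785095214844, -346.9736022949219) (12.669854164123535, 38.24848556518555) 166.3682 [ 0.45861348 -0.3476313   0.08369319]
holder ((457.50494384765625, -346.9464111328125), (69.77806854248047, 69.43032836914062), 10.73306941986084) 0.03944629579637371
ring ((316.4821472167969, 192.65982055664062), (31.277368545532227, 31.818584442138672), 92.19996643066406) [[ 0.5486187  -0.02575715  0.1       ]] 0.09907138665342707
red 7 [[ 0.51520128 -0.03269698  0.094     ]]
zpercent [0.0402 0.0441 0.077  0.0848 0.0858]
top 388 (457.3740234375, -345.8202819824219) (12.656172752380371, 37.660091400146484) 165.86104 [ 0.45820296 -0.34522107  0.08348165]
holder ((457.36334228515625, -346.0508117675781), (69.68502044677734, 69.94499969482422), 10.946335792541504) 0.03949162543615742
ring ((318.0982971191406, 188.8332977294922), (30.795997619628906, 30.955078125), 174.1456298828125) [[ 0.54883782 -0.02470932  0.1       ]] 0.09948968682359477
red 9 [[ 0.51520631 -0.03262693  0.094     ]]
tri (array([ 0.54816855, -0.02532063,  0.09695168]), np.float64(0.00029553734040986014))
```

View pics/keyz.png

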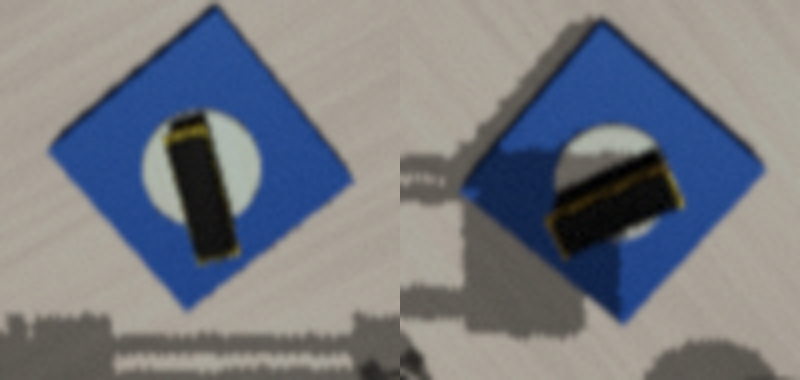

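Small key at (0.4568, -0.3464), x-axis yaw 166°, top at 0.085. Lock at (0.5481, -0.0252), +x yaw about 12.6°. The crop shows the plate standing upright in the block. Next: check neighbour clearances and then grasp.

```bash
python3 - <<'E'
from h import *
r=shot("top");P=pts(r,np.ones((400,640),bool))
k=np.array([.4568,-.3464]);a=np.radians(166);yv=np.array([-np.sin(a),np.cos(a)])
d=P[:,:2]-k;al=d@yv;ac=d@np.array([np.cos(a),np.sin(a)])
for s in(1,-1):
    q=(np.abs(ac)<.015)&(al*s>.025)&(al*s<.11)&(P[:,2]>.05)
    print("side",s,(al*s)[q].min() if q.any() else None,P[q][:,2].max() if q.any() else None)
l=np.array([.5481,-.0252]);q=np.hypot(*(P[:,:2]-l).T)<.12;print("lock region",np.percentile(P[q][:,2],[50,99,100]))
for y in (1.6,3.36,4.33): print(y,ik([*l,.16],down(y)))
p=[.4568,-.3464]
print(ik([*p,.15],down(a)))
move_ptp([*p,.15],down(a));dwell(.2);print(get_obs()["tcp_pos"],get_obs()["contact_force"])
print(move_linear([*p,.062],max_speed=.06,contact_N=6));o=get_obs();print(o["tcp_pos"],o["contact_force"])
grasp();dwell(.2);o=get_obs();print(o["finger_gap"],o["gripper_force"],o["contact_force"],o["tcp_pos"],o["time_s"])
E
```

```text
side 1 0.0786954528265834 0.11742950766759863
side -1 None None
lock region [0.65222755 0.7487714  0.75387932]
1.6 [ 0.17602148  0.50078245 -0.32887908  2.05589184  0.26825422  0.62494689
 -0.30499009]
3.36 [ 0.47477899  0.59103061 -0.77738892  2.03767478  0.60705069  0.75481319
  1.1105016 ]
4.33 [-0.72382074  0.76025765  1.1114221   2.10935207 -0.92510155  0.88412373
 -2.5764728 ]
[ 0.97696175  0.59161516 -0.62693296  1.99689513  0.52173307  0.71615636
  1.35286704]
[ 0.45720105 -0.34594413  0.15018365] [-0.4126426  -0.0351005   0.57031443]
False
[ 0.45693188 -0.34652466  0.06232509] [-0.71054516  0.05915658  0.3483953 ]
0.011841791248210639 29.99990701675415 [-0.54355078 -1.5404399   0.40150533] [ 0.45673989 -0.34661776  0.06199868] 12.8583
```

```bash
python3 - <<'E'
from h import *
p=[.4568,-.3464];l=[.5481,-.0252];Y=np.pi+.22
print(move_linear([*p,.185],max_speed=.1))
move_ptp([*l,.185],down(Y));dwell(.3)
o=get_obs();print(o["tcp_pos"],o["finger_gap"],o["contact_force"],o["ft_torque"],o["qpos"],o["time_s"])
r=shot("wrist");a=r["image"][140:400,200:460]
s=shot("scene")["image"][130:230,270:400]
cv2.imwrite("pics/over.png",np.hstack([cv2.resize(a,(400,400),interpolation=2),cv2.resize(s,(400,400),interpolation=2)]))
E
```

```text
False
[ 0.54809051 -0.02611604  0.1849629 ] 0.011752166815812544 [-0.19744172 -0.25380248 -1.32291791] [ 0.02684972 -0.1340852  -0.07144259] [ 0.48550862  0.55371241 -0.78273442  2.01590367  0.5484248   0.79170978
  1.16697546] 15.8083
```

View pics/over.png

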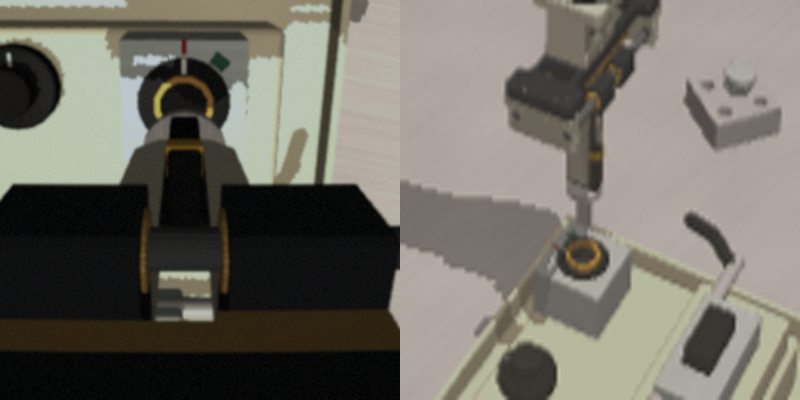

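The key is upright and in line with the pointer and red mark (col 184 in the left crop), just above the ring. Next: turn to the +0.93 rad start and descend until contact.

```bash
cat >> h.py <<'E'
LK=[.5481,-.0252]
def turn(d):
    q=np.array(get_obs()["qpos"]);q[6]+=d;move_joints(q)
def st(n=4):
    a=[]
    for _ in range(n): dwell(.02);a.append(get_obs())
    f=np.mean([np.r_[o["contact_force"],o["ft_torque"][2]] for o in a],0)
    o=a[-1];x=R.from_quat(o["tool_rot"]).as_matrix()[:2,0]
    print("t%.2f tcp %s yaw %.3f F %s Tz %.3f gap %.4f"%(o["time_s"],np.round(o["tcp_pos"],4),np.arctan2(x[1],x[0])%(2*np.pi),f[:3].round(2),f[3],o["finger_gap"]))
    return o,f
E
python3 - <<'E'
from h import *
turn(.93);dwell(.2);st()
move_linear([*LK,.165],max_speed=.05);dwell(.2);st()
print(move_linear([*LK,.134],max_speed=.02,contact_N=3));st()
E
```

```text
t17.07 tcp [ 0.5481 -0.0257  0.185 ] yaw 4.290 F [ 0.25 -0.44 -1.02] Tz 0.001 gap 0.0121
t17.88 tcp [ 0.5482 -0.0252  0.1652] yaw 4.291 F [-0.14  0.45 -1.1 ] Tz 0.012 gap 0.0119
False
t19.65 tcp [ 0.548  -0.0254  0.134 ] yaw 4.291 F [-0.63 -1.48 -1.05] Tz -0.013 gap 0.0119
```

```bash
python3 - <<'E'
from h import *
for z in (.131,.129,.1275):
    print(move_linear([*LK,z],max_speed=.02,contact_N=8));o,f=st()
b=f[2]
for i in range(6):
    turn(-.1);o,f=st()
    if f[2]<b-2.5: print("drop");break
    if o["contact_force"][2]>12: print("high");break
E
```

```text
False
t20.02 tcp [ 0.5481 -0.0254  0.1309] yaw 4.291 F [-0.48 -2.86  0.19] Tz 0.004 gap 0.0121
False
t20.33 tcp [ 0.5481 -0.0254  0.129 ] yaw 4.291 F [-0.89 -3.35  1.46] Tz 0.014 gap 0.0119
False
t20.65 tcp [ 0.5481 -0.0254  0.1275] yaw 4.291 F [-0.65 -3.92  2.54] Tz -0.015 gap 0.0119
t20.97 tcp [ 0.5479 -0.0253  0.1275] yaw 4.194 F [-1.93 -2.96  3.84] Tz 0.006 gap 0.0117
t21.28 tcp [ 0.5478 -0.0253  0.1274] yaw 4.098 F [-1.82 -3.61  3.86] Tz -0.005 gap 0.0119
t21.60 tcp [ 0.5478 -0.0253  0.1274] yaw 4.002 F [-1.87 -3.24  3.58] Tz 0.030 gap 0.0119
t21.92 tcp [ 0.5478 -0.0253  0.1274] yaw 3.906 F [-2.02 -3.45  3.18] Tz -0.001 gap 0.0118
t22.23 tcp [ 0.5479 -0.0253  0.1274] yaw 3.810 F [-1.89 -3.58  3.28] Tz 0.018 gap 0.0118
t22.55 tcp [ 0.5479 -0.0254  0.1274] yaw 3.715 F [-2.09 -4.04  3.62] Tz 0.023 gap 0.0120
```

```bash
python3 - <<'E'
from h import *
for i in range(15):
    turn(-.1);o,f=st()
    if f[2]<1.2: print("drop");break
    if abs(f[3])>.2: print("torque");break
    if f[2]>10:break
E
```

```text
t22.87 tcp [ 0.5479 -0.0254  0.1274] yaw 3.619 F [-2.18 -3.82  3.43] Tz 0.054 gap 0.0121
t23.18 tcp [ 0.5478 -0.0254  0.1274] yaw 3.523 F [-2.98 -3.5   3.52] Tz 0.040 gap 0.0119
t23.50 tcp [ 0.5478 -0.0254  0.1273] yaw 3.428 F [-2.47 -3.55  3.15] Tz 0.037 gap 0.0115
t23.82 tcp [ 0.5478 -0.0255  0.1273] yaw 3.332 F [-2.57 -3.73  3.47] Tz 0.033 gap 0.0116
t24.13 tcp [ 0.548  -0.0255  0.1272] yaw 3.236 F [-1.08 -4.71 -0.48] Tz 0.005 gap 0.0116
drop
```

```bash
python3 - <<'E'
from h import *
p=[.5481,-.0259]
for z in (.1272,.125,.1235,.1225,.122):
    c=move_linear([*p,z],max_speed=.015,contact_N=5);o,f=st();print(c)
    if c: break
dwell(.3);st()
E
```

```text
t24.45 tcp [ 0.5481 -0.0256  0.1271] yaw 3.233 F [-1.11 -2.22 -1.82] Tz -0.012 gap 0.0121
False
t24.82 tcp [ 0.5482 -0.0257  0.1249] yaw 3.232 F [-0.11 -1.49 -2.38] Tz -0.021 gap 0.0118
False
t25.13 tcp [ 0.5482 -0.0257  0.1235] yaw 3.232 F [ 0.52 -1.48 -1.97] Tz -0.027 gap 0.0118
False
t25.45 tcp [ 0.5482 -0.0257  0.1225] yaw 3.232 F [ 0.28 -0.93 -1.56] Tz -0.012 gap 0.0118
False
t25.77 tcp [ 0.5482 -0.0258  0.122 ] yaw 3.232 F [ 0.22 -0.36 -1.61] Tz 0.022 gap 0.0122
False
t26.13 tcp [ 0.5481 -0.0258  0.122 ] yaw 3.232 F [ 0.11  0.04 -0.94] Tz 0.008 gap 0.0120
```

```bash
python3 - <<'E'
from h import *
p=[.5481,-.0259]
for z in (.1213,.1206,.12):
    c=move_linear([*p,z],max_speed=.01,contact_N=4);o,f=st();print(c)
    if c or f[2]>1.2: break
dwell(.4)
for i in range(9):
    turn(-.092);o,f=st()
    if abs(f[3])>.25: print("torque");break
E
```

```text
t26.45 tcp [ 0.5481 -0.0258  0.1215] yaw 3.232 F [-0.89  0.01  3.1 ] Tz -0.006 gap 0.0122
False
t27.17 tcp [ 0.5482 -0.0261  0.1214] yaw 3.143 F [-0.97 -1.5   4.81] Tz -0.008 gap 0.0116
t27.48 tcp [ 0.5481 -0.0265  0.1214] yaw 3.054 F [-1.18 -2.67  5.2 ] Tz -0.016 gap 0.0119
t27.80 tcp [ 0.5481 -0.0266  0.1214] yaw 2.966 F [-1.52 -2.66  4.35] Tz 0.029 gap 0.0119
t28.12 tcp [ 0.548  -0.0266  0.1214] yaw 2.878 F [-1.77 -2.1   5.17] Tz 0.030 gap 0.0115
t28.43 tcp [ 0.548  -0.0267  0.1214] yaw 2.789 F [-1.35 -2.26  5.32] Tz 0.008 gap 0.0118
t28.75 tcp [ 0.548  -0.0267  0.1214] yaw 2.701 F [-1.43 -2.16  4.59] Tz 0.010 gap 0.0118
t29.07 tcp [ 0.548  -0.0267  0.1213] yaw 2.612 F [-1.56 -2.4   5.19] Tz 0.046 gap 0.0118
t29.38 tcp [ 0.548  -0.0267  0.1213] yaw 2.523 F [-1.37 -1.91  5.08] Tz 0.027 gap 0.0119
t29.70 tcp [ 0.548  -0.0268  0.1214] yaw 2.433 F [-1.77 -1.92  4.82] Tz 0.042 gap 0.0116
```

```bash
python3 - <<'E'
from h import *
a=shot("wrist")["image"][120:280,220:420];b=shot("top")["image"][165:205,300:350];
cv2.imwrite("pics/turn.png",np.hstack([cv2.resize(a,(400,320),interpolation=2),cv2.resize(b,(400,320),interpolation=2)]))
E
```

```text
(no output)
```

View pics/turn.png

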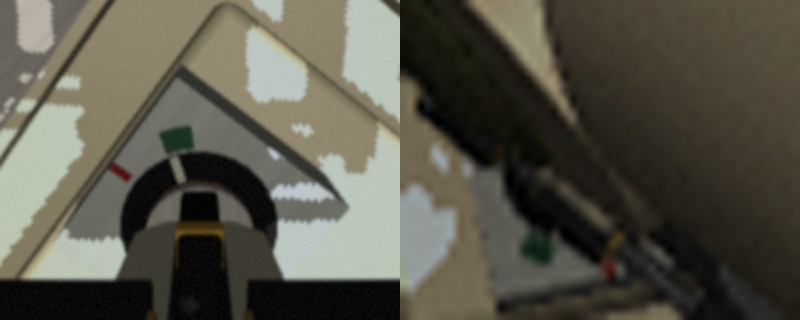

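```bash
python3 - <<'E'
from h import *
r=shot("wrist")
for n,uv in dict(red=(279.5,205.5),ptr=(309,204),green=(308.5,189.5),gl=(301,191),gr=(317,188)).items():
    p=at_z(r,[uv],.094)[0];d=p[:2]-[.5483,-.0252];print(n,p.round(4),np.hypot(*d).round(4),np.arctan2(d[1],d[0]).round(3))
E
```

```text
red [ 0.5147 -0.0326  0.094 ] 0.0344 -2.925
ptr [ 0.5271 -0.0164  0.094 ] 0.0229 2.748
green [ 0.5192 -0.0099  0.094 ] 0.0329 2.658
gl [ 0.5167 -0.0145  0.094 ] 0.0334 2.815
gr [ 0.5221 -0.0049  0.094 ] 0.0331 2.481
```

```bash
python3 - <<'E'
from h import *
turn(-.1);o,f=st();dwell(.3)
let_go();dwell(.3);o,f=st()
x,y,z=o["tcp_pos"];print(move_linear([x,y,z+.09],max_speed=.08,contact_N=6));dwell(.3);st()
a=shot("wrist")["image"][120:280,220:420];b=shot("scene")["image"][150:230,290:390];
cv2.imwrite("pics/end.png",np.hstack([cv2.resize(a,(400,320),interpolation=2),cv2.resize(b,(400,320),interpolation=2)]))
r=read_camera("wrist");r["T"]=T_tool()@r["T_tool_cam"]
P=pts(r,np.ones((400,640),bool));Q=P[(np.hypot(P[:,0]-.5483,P[:,1]+.0252)<.03)&(P[:,2]>.136)&(P[:,2]<.16)]
print(np.percentile(Q[:,2],[10,50,90,99]),Q.mean(0),cv2.minAreaRect((Q[:,:2]*1000).astype(np.float32)))
E
```

```text
t30.17 tcp [ 0.5479 -0.0268  0.1214] yaw 2.336 F [-1.68 -2.16  4.82] Tz 0.013 gap 0.0119
t32.17 tcp [ 0.548  -0.0268  0.1214] yaw 2.333 F [-0.46 -0.46  0.13] Tz 0.007 gap 0.0931
False
t33.81 tcp [ 0.5479 -0.0267  0.2112] yaw 2.333 F [ 0.13  0.22 -0.28] Tz 0.016 gap 0.0929
[0.14213044 0.14437801 0.14527618 0.14594732] [ 0.54667902 -0.02371035  0.14398844] ((547.9594116210938, -25.038429260253906), (12.572599411010742, 37.99989700317383), 45.25879669189453)
```

View pics/end.png

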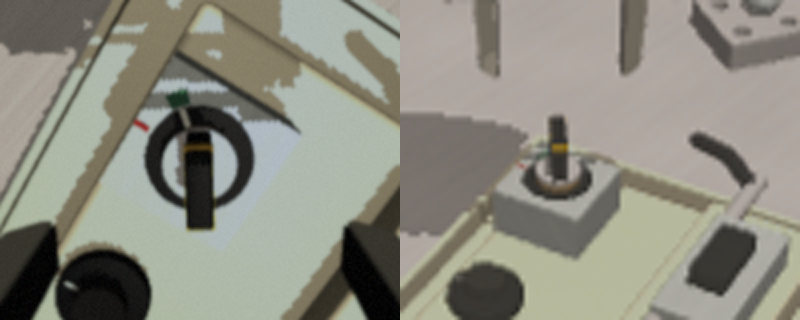

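The key stands upright with its flange on the ring (top at 0.145 m) and is centred. The pointer, at about (183,118) in the left crop, is in the middle of the green sector. Next: hand in.

```bash
python3 -c "
from station import *
print(close_job())"
```

```text
the job is handed in; nothing more can be done
None
```

The job is handed in at about 34 s of the 72 s allowed: the key stands upright and fully home in the lock, the pointer reads about 0.7 rad (inside the green sector), and the gripper is clear; the judge's verdict was not returned.

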